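# Let off the ratchet of a frame clamp

## Robot

A 7-joint arm with a two-finger parallel gripper is mounted at the origin on the work surface. World frame = base frame: x ahead of the robot, y to its left, z up, the work surface at z = 0. Lengths are in m, angles in rad, forces in N, time in s.
With the tool pointing down it reaches from about 0.425 to 0.925 m from the base axis. Payload 6.8 kg.
Tool frame: the origin (TCP) lies between the finger pads; the fingertips stand 17 mm ahead of it and the grasp point (between the pads) lies 2 mm behind it; z points along the fingers, x is the direction in which the jaws open and shut, and the axes are right-handed (so a half turn about z gives the same grasp; the last joint's range is limited). The gripper opens to 85 mm and grips with 20 to 120 N. Pads are 22 mm wide; open, the fingers measure 114 mm over their backs; the gripper's body (76 mm by 85 mm) begins 54 mm behind the grasp point. The pads swing forward as they close: fully open they stand 13 mm farther back than shut.
Start: joints at [-1.428, 0.477, 0.022, 1.555, -0.011, 1.109, -0.083], TCP at [0.168, 0.654, 0.248] pointing down, gripper open.
Joint ranges: [-2.96, 2.96], [-0.34, 2.1], [-1.41, 1.46], [0.24, 2.44], [-1.37, 4.51], [0.17, 1.92], [-2.96, 2.96]. Speed limits (rad/s): [2.39, 2.39, 3.14, 3.14, 3.14, 3.14, 3.14].

## Interface

Orientations are given as a unit quaternion [w, x, y, z].
In Python, from station import readout, read_camera, get_calibration, bot, models gives the robot as it stands.
- The arm moves only by the tool carry_out, never from a script. Its argument "deltas" is a list of rows, each a list of 2 entries, a list of its own where there are three numbers: the shift along the tool's x, y, z in cm, then the turn about the tool's z in degrees. A call has 1 to 10 rows; each row is the pose to reach, as a shift and turn from the pose measured when the call began, along the tool's axes at that moment; what a row does not reach only later rows make up. A row lasts 1/8 s, in which the tool goes at most 62.5 mm and 10.7 degrees, less where a joint would pass 70% of its speed; a pose out of reach is approached as far as the arm can. A call with a gripper value outside its range is refused whole. "hand" is the opening, from 0 (shut) to 1 (fully open), set as the call begins (left out, the last holds). The fingers move at their own pace and stop on an object; "newtons" is the grip in N (left out, the last holds). Time passes only in rows, so rows that repeat a pose let the fingers close. It gives the time, the measured TCP pose, the force and the opening at its end, in the units of the state.
- readout.get_obs(): the state, without advancing time (a new reading comes with each control period).
- read_camera(name): name is "scene" or "top" or "wrist"; returns the picture (420x560x3 uint8, red, green, blue); there is no depth.
- get_calibration(name): a dict with "fov_y" (degrees; the focal length in pixels is half the picture's height over the tangent of half this angle, whatever the lens; pixels are square), "cx", "cy" (the principal point, pixels), "D" ([k1, k2, p1, p2, k3] as OpenCV has them; the pictures are not rectified), "world_from_camera" (4x4, takes a point from camera to world coordinates). Camera axes: x right, y down, z forward; pixel columns grow to the right and rows downward; lengths in m; the calibration is good to about 2 mm. A picture is of the moment at which its call begins: read the wrist's pose just before it. get_calibration takes no time and is no camera call; for the wrist camera it gives the pose at the moment of the call.
- bot.hand_in(): hands the job in, once; it reports no verdict.
Trained networks look in the newest picture that a camera, given by its name, has taken for a name from the list of things; names that differ only in an ending like _2 or _b are one class to them, and where a whole thing is asked for, a point or a joint stands for the part that bears it (a point fixed in the world has none). Each returns a list of dicts, best first, with "score" (0 to 1); they miss things now and then, are a little off and sometimes report something else, mostly with a low value. They report only what shows in the picture. A call takes as long as a camera call.
- models.spot_in(query, camera): "centre" ([row, column] in pixels, amid what is visible of it).
The state is a dict: "t": time; "q": joint angles; "joint_vel": joint speeds; "joint_torque": joint torques, N m; "eef_pos": TCP position; "tool_rot": TCP orientation; "contact_force": force on the tool from outside, world axes, zero at the start; "torque": the same for the moment, N m; "gripper_width": opening from 0.0 (shut) to 1.0 (fully open).
Only numpy, scipy, OpenCV 4.12 (cv2) and the standard library are available. Lean on these libraries where they do the work, as an engineer would, in place of code of your own. Each camera call takes 0.05 s, during which the arm holds its last target. There are 200 camera calls.

## Task

The glue on the moulding in the frame clamp with the red grip has set. Lift that clamp's ratchet pawl by its red grip and keep it clear of the toothed wheel until the drum has run all the way back to its stop and the jaw stands open, then let the pawl drop back between the teeth. Do not lift the pawl of the clamp with the blue grip.

Things in the scene. Friction and masses are not known exactly. Their poses are not given: they have to be found in the camera images.
- red_grip (a point): Centre of the red grip on the pawl's free end: upright block 22 (x) by 14 (y) by 40 mm tall, centre 130 mm above the bench with the pawl down. Axes turn with the pawl: y lies along its level hinge, z is up when down. Hinge axis: 105 mm along +x, 24 mm along -z; a bar joins it to the grip's foot. Toothed wheel below tops at 98 mm, hinge post 95 mm along +x at 122 mm; the grip's y sides are free.
- red_pawl (a joint): Angle of the red-gripped pawl, rad. 0: fully down, nose between the teeth. Grows as the grip is lifted, swinging up and towards the hinge, to a stop at 0.7. Clear of the teeth above about 0.13. It weighs about 0.1 kg, is lifted with 1 to 4 N and falls back by its own weight when let go.
- red_drum (a joint): Angle of the toothed wheel and drum of that clamp, rad. 0: run all the way back to its stop, jaw open. About 1.83 at the start, held by the pawl. Once the pawl is clear a spring turns it back by itself, damped, in 2 to 3 s; a cam on it lets the jaw back 20 mm. 10 teeth, 0.63 rad apart.
- blue_pawl (a joint): Angle of the pawl of the twin clamp with the blue grip, rad. 0: fully down, where it must stay. That clamp stands about 0.3 m or more from the red one, sideways (y); two loose jars, 65 mm tall, stand between the two.

How it is judged:
By the outcome, as a careful person would: the job done as asked, in the order asked, and still so for the second after the job is handed in, with the robot touching nothing.
It also fails if it takes over 37 s, if anything falls off the work surface, if the arm or the gripper's body presses on something with over 40 N, if the wrist force passes 120 N, or if a joint passes its speed limit or range.

## Working session

There is one attempt and no reset: what is moved stays moved. The work goes in short steps, Python scripts to look and compute and a tool call to move; the robot and the scene stay as the last step left them, time stands still between calls to the robot, and variables do not carry over. Pictures are saved under pics/ and viewed, about 8 in all and at most 12, crops included, and the job is handed in when it is done.

Besides the shell and the picture viewer there is one more tool, called after "Emit:" by a JSON object that holds its "api" and its "payload". carry_out: Moves the arm, as the interface text tells. Its arguments: {"type":"object","properties":{"deltas":{"type":"array"},"hand":{"type":"number"},"newtons":{"type":"number"}},"required":["deltas"]}

```bash
mkdir -p pics; cat > h.py <<'E'
import numpy as np, cv2
from station import readout, read_camera, get_calibration, bot, models
def ray(cam,rc,cal=None):
    c=cal or get_calibration(cam); f=210/np.tan(np.radians(c["fov_y"])/2)
    K=np.array([[f,0,c["cx"]],[0,f,c["cy"]],[0,0,1]])
    u=cv2.undistortPoints(np.array([[[rc[1],rc[0]]]],float),K,np.array(c["D"],float))[0,0]
    T=np.array(c["world_from_camera"]); return T[:3,3],T[:3,:3]@np.array([u[0],u[1],1])
def atz(cam,rc,z,cal=None):
    o,d=ray(cam,rc,cal); return o+d*(z-o[2])/d[2]
def tri(r):
    A=0;b=0
    for o,d in r:
        d=d/np.linalg.norm(d);P=np.eye(3)-np.outer(d,d);A=A+P;b=b+P@o
    return np.linalg.solve(A,b)
def save(n,im): cv2.imwrite(f"pics/{n}.png",np.ascontiguousarray(im[:,:,::-1]))
E
python3 - <<'E'
from h import *
o=readout.get_obs();print(o["t"],o["eef_pos"],o["tool_rot"],o["contact_force"])
a=read_camera("scene");b=read_camera("top")
im=np.vstack([a,b]);save("a",np.hstack([cv2.resize(a,(400,300)),cv2.resize(b,(400,300))]))
save("s0",a);save("t0",b)
R=[]
for c in("scene","top"):
    for q in("red_grip","blue_pawl"):
        for d in models.spot_in(q,c)[:3]: print(c,q,d,atz(c,d["centre"],.13).round(3))
E
```

```text
0.0 [0.16737719 0.6533291  0.24733638] [ 6.04470579e-04  7.89978889e-01  6.13133362e-01 -6.85822662e-04] [0.38180369 0.01802726 0.72748139]
scene red_grip {'centre': [144.5, 298.9], 'score': 0.54} [0.479 0.202 0.13 ]
scene red_grip {'centre': [266.6, 227.7], 'score': 0.45} [ 0.526 -0.196  0.13 ]
scene blue_pawl {'centre': [266.8, 230.5], 'score': 0.83} [ 0.532 -0.194  0.13 ]
top red_grip {'centre': [245.7, 180.6], 'score': 0.89} [0.495 0.224 0.13 ]
top blue_pawl {'centre': [225.8, 374.3], 'score': 0.65} [ 0.543 -0.192  0.13 ]
```

View pics/a.png

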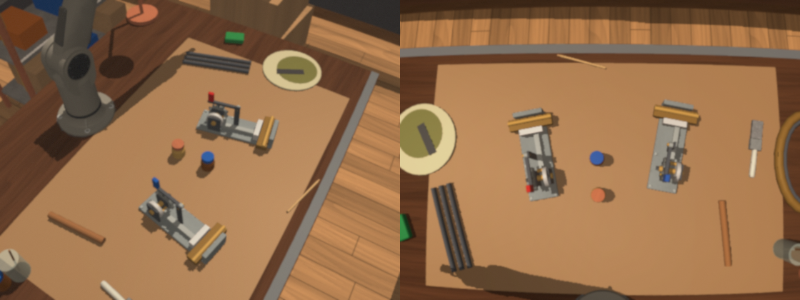

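The scene view shows the red clamp near (144,295) and the blue one near (262,218). In the top view, red is at about (263,185) and blue at (250,372). Next I'll isolate the red pixels and look closer.

```bash
python3 - <<'E'
from h import *
def red(n,r0,r1,c0,c1):
    im=cv2.imread(f"pics/{n}.png")[:,:,::-1].astype(int)[r0:r1,c0:c1]
    m=((im[...,0]>110)&(im[...,1]<60)&(im[...,2]<60)).astype(np.uint8)
    n_,l,s,ce=cv2.connectedComponentsWithStats(m)
    i=1+np.argmax(s[1:,4]); print(s[i]+[c0,r0,0,0,0],ce[i]+[c0,r0]); return ce[i][::-1]+[r0,c0]
s=red("s0",110,220,260,400);t=red("t0",150,300,150,240)
print(atz("scene",s,.13),atz("top",t,.14),tri([ray("scene",s),ray("top",t)]))
a=cv2.imread("pics/s0.png")[115:215,265:400];b=cv2.imread("pics/t0.png")[140:290,140:260]
cv2.imwrite("pics/b.png",np.hstack([cv2.resize(a,(440,326),interpolation=2),cv2.resize(b,(261,326),interpolation=2)]))
print(get_calibration("top")["world_from_camera"],get_calibration("wrist")["world_from_camera"])
E
```

```text
[292 130   7  10  34] [294.64705882 132.76470588]
[178 259   6   9  39] [180.64102564 263.64102564]
[0.44843842 0.23312202 0.13      ] [0.45673304 0.22068997 0.14      ] [0.45671677 0.21893999 0.14667944]
[[ 0.0125674  -0.99407471  0.10797008  0.478702  ]
 [-0.99976177 -0.01056482  0.01909955 -0.0026672 ]
 [-0.0178457  -0.10818439 -0.99397066  1.0655215 ]
 [ 0.          0.          0.          1.        ]] [[ 2.48121416e-01  9.25830563e-01  2.85085130e-01  9.26446282e-02]
 [ 9.68728653e-01 -2.37361232e-01 -7.22803095e-02  6.72686601e-01]
 [ 7.48838034e-04  2.94104427e-01 -9.55772999e-01  3.73175624e-01]
 [ 0.00000000e+00  0.00000000e+00  0.00000000e+00  1.00000000e+00]]
```

View pics/b.png

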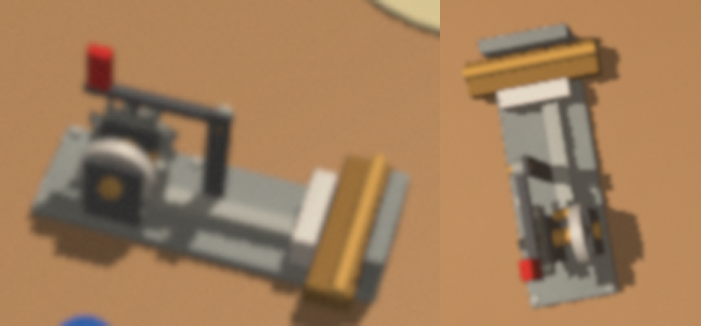

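The red grip is at the near-left end of its clamp, at roughly (0.457, 0.220), and the jaw lies towards +x, slightly towards +y. I'll compute the shift and the yaw.

```bash
cat >> h.py <<'E'
def toolshift(p,yaw=None):
    from scipy.spatial.transform import Rotation as Ro
    o=readout.get_obs();w,x,y,z=o["tool_rot"];R=Ro.from_quat([x,y,z,w]).as_matrix()
    s=R.T@(np.array(p)-o["eef_pos"])*100
    a=np.degrees(np.arctan2(R[1,0],R[0,0]))
    t=None if yaw is None else -((yaw+90-a+90)%180-90)
    print("t",o["t"],"pos",o["eef_pos"].round(4) if hasattr(o["eef_pos"],"round") else o["eef_pos"],"shift cm",s.round(2),"turn",t,"toolx ang",a)
E
python3 - <<'E'
from h import *
a=atz("top",(279.9,183.7),.015);b=atz("top",(190.6,167.6),.015)
d=b-a;y=np.degrees(np.arctan2(d[1],d[0]));print(a,b,y)
c=atz("top",(279,220.5),.015);e=atz("top",(185,206),.015);d=e-c;print(np.degrees(np.arctan2(d[1],d[0])))
toolshift([.457,.22,.23],y)
E
```

```text
[0.41495895 0.24224645 0.015     ] [0.63143605 0.28961436 0.015     ] 12.342508055674525
10.34901742643848
t 0.3 pos [0.1675 0.6537 0.248 ] shift cm [-34.83  38.81   1.82] turn -26.713833149825632 toolx ang 75.6286749058489
```

Emit:
{"api": "carry_out", "payload": {"deltas": [[[-4,4.5,0],-4],[[-8,9,0],-8],[[-12,13.5,0],-12],[[-16,18,0],-16],[[-20,22.5,0],-20],[[-24,27,0],-24],[[-28,31,0.5],-25],[[-32,35.5,0.5],-25],[[-34.8,38.8,1],-25],[[-34.8,38.8,1],-25]], "hand": 1}}

```text
t: 1.55
eef_pos: [0.4587, 0.2165, 0.2381]
tool_rot: [0.001, 0.641, 0.767, -0.001]
contact_force: [-0.3, 0.3, -0.2]
gripper_width: 1.003
```

```bash
python3 - <<'E'
from h import *
toolshift([.457,.22,.23],11)
c=get_calibration("wrist");w=read_camera("wrist");save("w1",w)
for d in models.spot_in("red_grip","wrist")[:2]: print(d,atz("wrist",d["centre"],.13,c))
E
```

```text
t 1.55 pos [0.4587 0.2165 0.2381] shift cm [ 0.37 -0.11  0.81] turn -0.7708902060953449 toolx ang 100.22910979390466
{'centre': [239.0, 293.5], 'score': 0.65} [0.47884065 0.22877714 0.13      ]
```

View pics/w1.png

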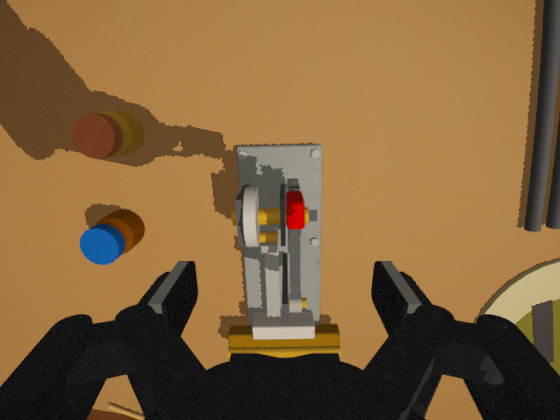

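The wrist view shows the red grip at rows 192–228, columns 287–303. The clamp is aligned with the image's vertical axis, so the yaw is good.

```bash
python3 - <<'E'
from h import *
im=cv2.imread("pics/w1.png")[:,:,::-1].astype(int)
m=(im[...,0]>110)&(im[...,1]<50)&(im[...,2]<50);m[:, :270]=0;m[:,320:]=0
r,c=np.nonzero(m);print(r.min(),r.max(),c.min(),c.max(),r.mean(),c.mean())
for z in(.11,.13,.15):print(z,atz("wrist",(r.mean(),c.mean()),z),atz("wrist",(r.min(),c.mean()),z),atz("wrist",(r.max(),c.mean()),z))
for z,cc in((.15,c.min()),(.15,c.max()+1)):print(atz("wrist",(r.mean(),cc),z))
print(get_calibration("wrist")["world_from_camera"][:3])
print(atz("wrist",(303,297),.115))
a=atz("wrist",(146,321.5),.015);b=atz("wrist",(318,320),.015);print(np.degrees(np.arctan2(*(b-a)[1::-1])))
p=atz("wrist",(r.mean(),c.mean()),.135);p[2]=.133;toolshift(p,11)
E
```

```text
192 228 287 304 214.67920353982302 295.42477876106193
0.11 [0.46196291 0.23249993 0.11      ] [0.44173159 0.22848718 0.11      ] [0.47429304 0.23494829 0.11      ]
0.13 [0.45557044 0.23047999 0.13      ] [0.43693561 0.2267839  0.13      ] [0.46692758 0.23273514 0.13      ]
0.15 [0.44917797 0.22846005 0.15      ] [0.43213963 0.22508061 0.15      ] [0.45956212 0.230522   0.15      ]
[0.45032694 0.22230036 0.15      ]
[0.44787203 0.23546409 0.15      ]
[[-0.18389481  0.9394846   0.28905258  0.38095516]
 [ 0.98294487  0.17533173  0.05548124  0.20690251]
 [ 0.00144368  0.29432546 -0.95570416  0.36344741]]
[0.54750287 0.25087664 0.115     ]
12.232525086126213
t 1.65 pos [0.4568 0.2205 0.2382] shift cm [ 0.98 -0.1  10.52] turn -0.40683029081273503 toolx ang 100.59316970918726
```

Emit:
{"api": "carry_out", "payload": {"deltas": [[[0.4,-0.4,2],0],[[0.4,-0.4,4],0],[[0.4,-0.4,4],0],[[0.4,-0.4,4],0]]}}

```text
t: 2.15
eef_pos: [0.4521, 0.2248, 0.1989]
tool_rot: [-0.0, 0.638, 0.77, 0.0]
contact_force: [0.2, -0.0, 1.1]
gripper_width: 1.0
```

```bash
cat > m.py <<'E'
from h import *
C=get_calibration("wrist");w=read_camera("wrist");save("w2",w);im=w.astype(int)
m=((im[...,0]>110)&(im[...,1]<50)&(im[...,2]<50)).astype(np.uint8)
n,l,s,ce=cv2.connectedComponentsWithStats(m);i=1+np.argmax(s[1:,4])
r,c=np.nonzero(l==i);print(r.min(),r.max(),c.min(),c.max(),r.mean(),c.mean())
n_=atz("wrist",(r.min(),c[r<r.min()+4].mean()),.11,C);f=atz("wrist",(r.max()+1,c[r>r.max()-4].mean()),.15,C)
print(n_,f,(n_+f)/2)
for cc in(c.min(),c.max()+1):print(atz("wrist",(r.max()-5,cc),.15,C))
p=(n_+f)/2;p[2]=.133;toolshift(p,11)
E
python3 m.py
```

```text
228 258 272 292 242.85922330097088 282.13592233009706
[0.45696476 0.22514379 0.11      ] [0.46263167 0.22627266 0.15      ] [0.45979821 0.22570822 0.13      ]
[0.4596814  0.21923341 0.15      ]
[0.45723065 0.23228348 0.15      ]
t 2.2 pos [0.4523 0.2246 0.1991] shift cm [-0.03  0.75  6.61] turn -0.3401419038693234 toolx ang 100.65985809613068
```

View pics/w2.png

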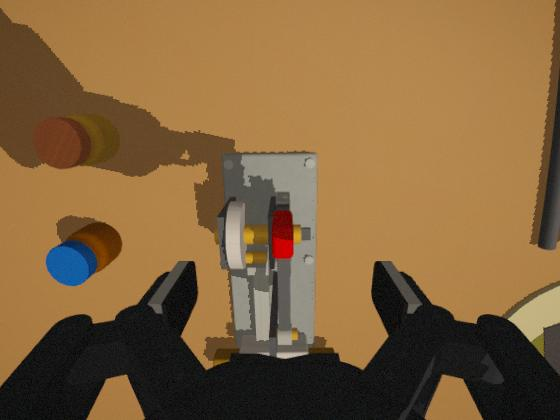

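The grip is at (0.452, 0.2245), already under the TCP. I'll descend and close.

Emit:
{"api": "carry_out", "payload": {"deltas": [[[0,0,2.5],0],[[0,0,5],0],[[0,0,6.4],0],[[0,0,6.4],0]]}}

```text
t: 2.7
eef_pos: [0.4522, 0.2246, 0.1348]
tool_rot: [-0.0, 0.638, 0.77, -0.0]
contact_force: [-0.3, -0.3, 0.3]
gripper_width: 1.002
```

Emit:
{"api": "carry_out", "payload": {"deltas": [[[0,0,0],0],[[0,0,0],0],[[0,0,0],0],[[0,0,0],0],[[0,0,0],0],[[0,0,0],0],[[0,0,0],0],[[0,0,0],0]], "hand": 0, "newtons": 30}}

```text
t: 3.7
eef_pos: [0.4525, 0.2238, 0.1351]
tool_rot: [0.0, 0.638, 0.77, -0.0]
contact_force: [-0.1, -5.6, 5.3]
gripper_width: 0.158
```

Emit:
{"api": "carry_out", "payload": {"deltas": [[[0.1,0.15,-0.5],0],[[0.1,0.35,-1.0],0],[[0.1,0.6,-1.5],0],[[0.1,0.85,-2.0],0],[[0.1,1.1,-2.5],0],[[0.1,1.4,-3.0],0],[[0.1,1.4,-3.0],0],[[0.1,1.4,-3.0],0]]}}

```text
t: 4.7
eef_pos: [0.4658, 0.2265, 0.1654]
tool_rot: [0.0, 0.639, 0.77, -0.001]
contact_force: [-0.1, -6.3, -1.6]
gripper_width: 0.155
```

Emit:
{"api": "carry_out", "payload": {"deltas": [[[0,0,0],0],[[0,0,0],0],[[0,0,0],0],[[0,0,0],0],[[0,0,0],0],[[0,0,0],0],[[0,0,0],0],[[0,0,0],0],[[0,0,0],0],[[0,0,0],0]]}}

```text
t: 5.95
eef_pos: [0.4658, 0.2265, 0.1654]
tool_rot: [0.0, 0.639, 0.77, -0.001]
contact_force: [1.3, -4.1, -2.0]
gripper_width: 0.156
```

```bash
python3 - <<'E'
from h import *
print(readout.get_obs()["contact_force"])
a=read_camera("scene");w=read_camera("wrist");save("s1",a)
save("c",np.hstack([cv2.resize(a[90:215,255:400],(440,380),interpolation=2),cv2.resize(w[100:400,180:400],(279,380))]))
E
```

```text
[ 1.34009568 -4.1247242  -2.0106485 ]
```

View pics/c.png

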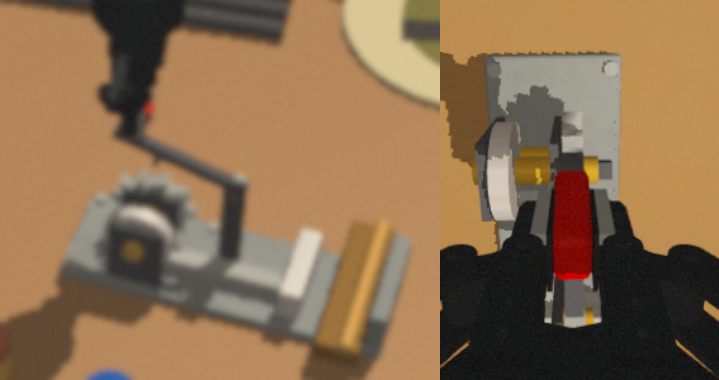

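The pawl is lifted, with the bar tilted and the nose clear. The jaw (white block) has started to open a gap from the moulding. I'll keep holding, then check that the motion has stopped by comparing pictures.

Emit:
{"api": "carry_out", "payload": {"deltas": [[[0,0,0],0],[[0,0,0],0],[[0,0,0],0],[[0,0,0],0],[[0,0,0],0],[[0,0,0],0],[[0,0,0],0],[[0,0,0],0],[[0,0,0],0],[[0,0,0],0]]}}

```text
t: 7.3
eef_pos: [0.4658, 0.2265, 0.1654]
tool_rot: [0.0, 0.639, 0.77, -0.001]
contact_force: [1.0, -4.4, -2.3]
gripper_width: 0.161
```

Emit:
{"api": "carry_out", "payload": {"deltas": [[[0,0,0],0],[[0,0,0],0],[[0,0,0],0],[[0,0,0],0],[[0,0,0],0],[[0,0,0],0],[[0,0,0],0],[[0,0,0],0],[[0,0,0],0],[[0,0,0],0]]}}

```text
t: 8.55
eef_pos: [0.4658, 0.2265, 0.1654]
tool_rot: [0.0, 0.639, 0.77, -0.001]
contact_force: [1.2, -4.3, -2.2]
gripper_width: 0.161
```

```bash
python3 - <<'E'
from h import *
a=read_camera("scene");w=read_camera("wrist");save("s2",a);save("w3",w)
save("d",np.hstack([cv2.resize(a[90:215,255:400],(440,380),interpolation=2),cv2.resize(w[100:400,180:400],(279,380))]))
E
```

Emit:
{"api": "carry_out", "payload": {"deltas": [[[0,0,0],0],[[0,0,0],0],[[0,0,0],0],[[0,0,0],0],[[0,0,0],0],[[0,0,0],0],[[0,0,0],0],[[0,0,0],0],[[0,0,0],0],[[0,0,0],0]]}}

```text
t: 9.9
eef_pos: [0.4658, 0.2265, 0.1654]
tool_rot: [0.0, 0.639, 0.77, -0.001]
contact_force: [1.4, -4.0, -2.3]
gripper_width: 0.161
```

```bash
python3 - <<'E'
from h import *
a=read_camera("scene");w=read_camera("wrist");save("s3",a);save("w4",w)
for x,y,b in(("s1","s2",(90,215,255,400)),("s2","s3",(90,215,255,400)),("w3","w4",(100,300,180,400))):
    d=np.abs(cv2.imread(f"pics/{x}.png").astype(int)-cv2.imread(f"pics/{y}.png"))[b[0]:b[1],b[2]:b[3]].max(2);print(x,y,d.mean(),(d>40).sum())
E
```

```text
s1 s2 1.548248275862069 1
s2 s3 1.2625103448275863 0
w3 w4 3.192 0
```

View pics/d.png

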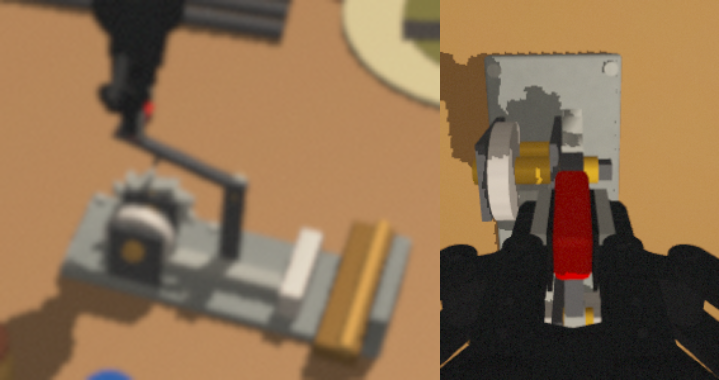

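The drum and jaw have stopped: consecutive pictures are identical and the jaw stands well clear of the moulding. I'll lower the pawl most of the way and let it drop.

Emit:
{"api": "carry_out", "payload": {"deltas": [[[0,-0.3,0.5],0],[[0,-0.6,1.0],0],[[0,-0.85,1.5],0],[[0,-1.05,2.0],0],[[0,-1.25,2.5],0],[[0,-1.25,2.5],0]]}}

```text
t: 10.75
eef_pos: [0.4539, 0.2241, 0.1406]
tool_rot: [0.001, 0.639, 0.77, -0.001]
contact_force: [0.4, -6.2, 0.7]
gripper_width: 0.162
```

Emit:
{"api": "carry_out", "payload": {"deltas": [[[0,0,0],0],[[0,0,0],0],[[0,0,0],0],[[0,0,0],0],[[0,0,0],0],[[0,0,0],0],[[0,0,0],0],[[0,0,0],0]], "hand": 1}}

```text
t: 11.75
eef_pos: [0.4539, 0.2241, 0.1406]
tool_rot: [0.001, 0.639, 0.77, -0.001]
contact_force: [-0.8, -1.0, 0.2]
gripper_width: 0.998
```

Emit:
{"api": "carry_out", "payload": {"deltas": [[[0,0,-2.5],0],[[0,0,-5],0],[[0,0,-8],0],[[0,0,-11],0],[[0,0,-11],0],[[0,0,-11],0]]}}

```text
t: 12.5
eef_pos: [0.4535, 0.2241, 0.2501]
tool_rot: [0.0, 0.639, 0.77, -0.001]
contact_force: [-0.2, 0.9, -0.5]
gripper_width: 1.001
```

```bash
python3 - <<'E'
from h import *
o=readout.get_obs();print(o["t"],o["eef_pos"],o["contact_force"])
a=read_camera("scene");w=read_camera("wrist");t=read_camera("top");save("s4",a)
save("e",np.vstack([np.hstack([cv2.resize(a[90:215,255:400],(348,300),interpolation=2),cv2.resize(w[120:340,150:380],(314,300))]),cv2.resize(np.hstack([a[210:350,160:340],t[120:260,330:430]]),(662,290))]))
E
python3 m.py
```

```text
12.5 [0.45347328 0.22407927 0.25008421] [-0.23523943  0.89694389 -0.45755569]
194 228 276 293 215.04513064133016 284.6793349168646
[0.44338236 0.22849138 0.11      ] [0.46255218 0.22628469 0.15      ] [0.45296727 0.22738803 0.13      ]
[0.45875938 0.21903391 0.15      ]
[0.45613265 0.23300971 0.15      ]
t 12.7 pos [0.4534 0.224  0.2497] shift cm [ 0.37  0.04 11.67] turn -0.38000110367366347 toolx ang 100.61999889632634
```

View pics/e.png

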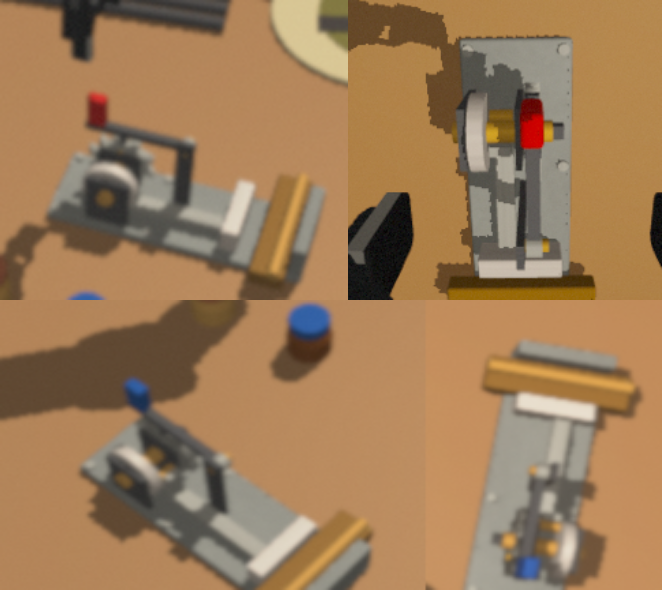

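The red grip is back at its starting position: its top edge is at (0.4626, 0.2263), the same as before the lift. The jaw is open, the blue pawl is down, and the gripper is clear.

```bash
python3 - <<'E'
from h import *
print(bot.hand_in())
E
```

```text
the job is handed in; nothing more can be done
None
```

The red clamp is released, and I handed the job in at about 12.7 s of the 37 s allowed. I gripped the red grip by its y sides and lifted the pawl to about 0.3 rad. I held it there for about 5 s, lowered it most of the way, let it drop, and backed the gripper off 11 cm above it.

- **Drum and jaw:** Before lowering, pictures taken 1.3 s apart showed no movement. The jaw stood clear of the moulding and stayed open after release. I judged the drum to be at its stop from this, since its angle can't be read directly.
- **Red pawl:** After release, the far top edge of the grip measured (0.4626, 0.2263), the same as before the lift, so the pawl is fully down.
- **Blue clamp:** It looked untouched, with its pawl down, in the final scene and top pictures.
- **Forces:** Readings stayed below about 8 N. The gripper pressed about 5 N sideways on the grip because it was roughly 1 mm off centre.
- **Measurements that disagreed:** My first wrist measurement was about 4 mm off because the arm was still settling, so I measured again. In the first scene picture the network also gave the blue clamp as a lower-scored match for the red grip, which I ruled out by eye.

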